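# Close the work rest up to the grinding wheel

## Task

The work rest of the small bench grinder stands too far from the wheel. Its T-bar clamp knob has a LEFT-HAND thread: loosen it by turning it clockwise (seen from above) about a third of a turn, push the rest along its bed towards the wheel until it is fully home against its stop, then tighten the knob firmly again (anticlockwise) so that the rest is clamped there. Do not force the knob or the rest, do not shift the rest while it is clamped, and leave the other things on the bench where they are.

Things in the scene. Friction and masses are not known exactly. Their poses are not given: they have to be found in the camera images.
- grinder: Grey bench grinder fixed to the bench; all the task's parts are on it. Origin on the bench, below the clamp knob's axis; z up, +y along the rest's bed towards the grinding wheel, +x towards the motor. Bed: 110 mm wide, y=-160 to +110 mm, floor 30 mm high; two dark guide rails along y, 46 mm high, 54 mm apart inside. Between y=-160 and +100 mm only the knob stands higher than 81 mm.
- bridge (a point): Middle of the top of the bridge (88 mm along x, 30 mm along y, top 81 mm high) that spans the bed at y=0 and carries the clamp screw.
- wheel (a point): Point of the grey stone wheel (100 mm diameter, 20 mm wide, axle along x, 75 mm high) nearest to the rest, at y=+102 mm in the grinder's frame. Its guard reaches 138 mm high, from y=+132 to +218 mm.
- knob_centre (a point): Centre of the clamp knob's T-bar, on the upright screw axis, about 108 mm above the bench (rises 3 mm per rad loosened). The T-bar is a level round steel bar 12 mm thick with two like arms, each 46 mm from the axis to the centre of its black 16 mm ball end. Below it a black hub, 22 mm in diameter, reaches 17 mm down from the bar's centre line.
- knob (a joint): Knob angle in rad, growing clockwise from above = loosening (left-hand thread). About -0.1 at the start (clamped); the foot leaves the rest near 0; open stop at 2.7. Stiff (0.10 N m), stays where left. Tightening, the foot meets the rest near 0, then the torque climbs as it turns on; 0.3 to 0.4 N m (8 to 12 N at an arm's end) is firm.
- foot: Clamp screw with its round pressure foot (28 mm diameter) under the bridge; it carries the knob. Origin at the centre of the foot's underside, 42 mm above the bench when it touches the rest. Moves up 3 mm per rad of knob turned clockwise.
- rest: The work rest, one loose steel piece of about 0.8 kg: a slide plate 52 x 200 x 12 mm lying in the bed under the bridge; at its wheel end a small table (90 mm along x, 40 mm along y, top 74 mm above the bench), at its tail end an upright tab. Origin at the centre of the plate's underside, axes as the grinder's. 1 mm play a side in the rails.
- rest_nose (a point): Middle of the wheel-side end of the rest's slide plate, half-way up the plate, 36 mm above the bench. At the start 18 to 34 mm short of the stop.
- rest_tab (a point): Middle of the outer face (away from the wheel) of the rest's tail tab, 68 mm above the bench, 200 mm behind rest_nose. The tab is 50 mm wide along x, 10 mm thick along y, its top 78 mm above the bench. Push here towards the wheel (+y of the grinder); once loose, the rest slides with some 3 to 8 N.
- knob_arm (a point): Centre of the ball at the end of one arm of the T-bar (the other lies opposite, beyond knob_centre). It shows which way the T-bar points: any direction at the start.
- stop (a point): Where rest_nose lies when the rest is fully home: on the faces of two small rigid lugs at the wheel end of the bed, at y=+96 mm in the grinder's frame.
- wrench: Bystander: open-end wrench lying by the grinder.
- screwdriver: Bystander: screwdriver lying on the robot's side of the grinder.
- blank: Bystander: flat steel knife blank, 35 x 160 x 5 mm.
- block: Bystander: cork sanding block, 50 x 90 x 30 mm.
- can: Bystander: spray can, 66 mm diameter, 120 mm tall.
- spare_flange: Bystander: steel wheel flange, a ring 60 mm across and 12 mm thick.
Things that resemble listed ones, but are neither listed nor needed, are in the scene too. What is shaped like the rest but orange or red is not meant.

How it is judged:
On the way, in this order (a step that is already met when the one before it is completed fails the run):
1. the knob is turned clockwise by more than about 1.4 rad (reading above 1.3) before the rest has shifted 4 mm (value of joint knob above 1.3 rad and distance of rest from where it was at the start of the episode below 0.004 m), for 0.05 s.
2. with the knob still loose (reading above 0.3), the rest is home: its nose within 2.8 mm of the stop, level in its bed (y of rest_nose in the frame of grinder between 0.0932 and 0.0985 m and z of rest_nose in the frame of grinder below 0.0395 m and angle between rest_nose's own z axis and vertical below 0.03 rad and value of joint knob above 0.3 rad), for 0.1 s.
At the end, for the whole second after the job is handed in: The rest lies level in its bed with its nose within 2.8 mm of the stop, at rest, and the clamp screw's foot presses on it with more than 15 N (y of rest_nose in the frame of grinder between 0.0932 and 0.0985 m and z of rest_nose in the frame of grinder below 0.0395 m and angle between rest_nose's own z axis and vertical below 0.03 rad and contact force between foot and rest above 15 N and linear speed of rest below 0.01 m/s); the robot touches nothing.
It fails at once if the knob is forced (more than 40 N between fingers and clamp screw or knob) (contact force between the fingers and foot above 40 N).
It fails at once if the rest is forced (more than 40 N between fingers and rest) (contact force between the fingers and rest above 40 N).
It fails at once if a bystander is moved more than 30 mm (distance of any of wrench, screwdriver, blank, block, can, spare_flange from where it was at the start of the episode above 0.03 m).
It also fails if it takes over 58 s, if anything falls off the work surface, if the arm or the gripper's body presses on something with over 40 N, if the wrist force passes 120 N, or if a joint passes its speed limit or range.

## Robot

A 7-joint arm with a two-finger parallel gripper is mounted at the origin on the work surface. World frame = base frame: x ahead of the robot, y to its left, z up, the work surface at z = 0. Lengths are in m, angles in rad, forces in N, time in s.
With the tool pointing down it reaches from about 0.4 to 0.875 m from the base axis. Payload 19.3 kg.
Tool frame: the origin (TCP) lies midway between the tips of the shut fingers; the grasp point (between the pads) lies robot.pinch_z behind it (robot.pinch_z is the distance from the TCP to the grasp point, in m); x points along the fingers, y is the direction in which the jaws open and shut, and the axes are right-handed (so a half turn about x gives the same grasp; the last joint's range is limited). The gripper opens to 85 mm and grips with 20 to 120 N. Pads are 22 mm wide; open, the fingers measure 114 mm over their backs; the gripper's body (76 mm by 85 mm) begins 54 mm behind the grasp point. The pads swing forward as they close: fully open they stand 13 mm farther back than shut.
Start: joints at [-1.219, 0.521, -0.036, 1.599, 0.021, 1.021, -0.113], TCP at [0.256, 0.57, 0.231] pointing down, gripper open.
Joint ranges: [-2.91, 2.91], [-0.3, 2.13], [-1.5, 1.42], [0.17, 2.43], [-1.26, 4.41], [0.16, 1.93], [-2.52, 2.52]. Speed limits (rad/s): [1.89, 1.89, 2.39, 2.39, 3.01, 3.01, 3.01].

## Interface

Orientations are given as a unit quaternion [w, x, y, z].
In Python, from workcell import robot gives the robot as it stands.
- The arm moves only by the tool step_arm, never from a script. Its argument "motion" is text: rows parted by semicolons, each of 7 numbers parted by spaces: the shift along the world's x, y, z in cm, then the turn, a rotation vector about the world's x, y, z in rad, then the opening, from 0 (shut) to 1 (fully open). A call has exactly 5 rows; each row shifts and turns the commanded pose from where the row before left it; what a row does not reach is not made up. A row lasts 1/12 s, in which the tool goes at most 41.7 mm and 7.16 degrees, less where a joint would pass 70% of its speed; a pose out of reach is approached as far as the arm can. A call is refused whole if a number of a shift passes 4.17 or a number of a turn 0.125, either way. A call with a gripper value outside its range is refused whole. The fingers move at their own pace and stop on an object; "newtons" is the grip in N (left out, the last holds). Time passes only in rows, so rows that do not move let the fingers close, or fill a call up. It gives the time, the measured TCP pose, the force and the opening at its end, in the units of the state.
- robot.sense(): the state, without advancing time (a new reading comes with each control period).
- robot.camera(name): name is "scene" or "top" or "wrist"; returns a dict with "img" (480x640x3 uint8, blue, green, red), "depth" (480x640 float32, m along the optical axis (not along the pixel's ray), 0 where there is no reading), "vfov" (degrees; the focal length in pixels is half the picture's height over the tangent of half this angle, whatever the lens; pixels are square), "cx", "cy" (the principal point, pixels), "k1" (the pictures are not rectified: a ray, as slopes to the right and down, at radius r is drawn at 1 + k1 r^2 times it, then the intrinsics apply), "rvec" (rotation vector, rad) and "tvec" (3), from world to camera coordinates, as OpenCV has them. Camera axes: x right, y down, z forward; pixel columns grow to the right and rows downward; lengths in m; the calibration is good to about 2 mm. A picture is of the moment at which its call begins.
- robot.job_done(): hands the job in, once; it reports no verdict.
Trained networks look in a picture, given as the dict that the camera call returned (one of the last four; its "shot" number tells which), for a name from the list of things; names that differ only in an ending like _2 or _b are one class to them, and where a whole thing is asked for, a point or a joint stands for the part that bears it (a point fixed in the world has none). Each returns a list of dicts, best first, with "confidence" (0 to 1); they miss things now and then, are a little off and sometimes report something else, mostly with a low value. They report only what shows in the picture. A call takes as long as a camera call. They do not tell look-alikes from the thing itself.
- robot.look_for(picture, label): "extent" ([left, top, width, height] in pixels, round what is visible of it).
- robot.silhouettes(picture, label): "region" (480x640 bool, what is visible of it) and "extent" ([left, top, width, height] in pixels, round what is visible of it).
- robot.landmark_of(picture, label): "pixel" ([column, row] in pixels: a listed point, or the origin of a listed thing).
The state is a dict: "time_s": time; "joints": joint angles; "joint_velocities": joint speeds; "joint_torque": joint torques, N m; "tcp_pos": TCP position; "tcp_rot": TCP orientation; "contact_force": force on the tool from outside, world axes, zero at the start; "wrist_torque": the same for the moment, N m; "grip_width": finger opening in m.
Only numpy, scipy, OpenCV 4.12 (cv2) and the standard library are available. Lean on these libraries where they do the work, as an engineer would, in place of code of your own. Each camera call takes 0.05 s, during which the arm holds its last target. There are 200 camera calls.

## Working session

There is one attempt and no reset: what is moved stays moved. The work goes in short steps, Python scripts to look and compute and a tool call to move; the robot and the scene stay as the last step left them, time stands still between calls to the robot, and variables do not carry over. Pictures are saved under pics/ and viewed, about 8 in all and at most 12, crops included, and the job is handed in when it is done.

Besides the shell and the picture viewer there is one more tool, called after "Call:" as name(argument=value, ...), one argument or row to a line, values as JSON. step_arm: Moves the arm, as the interface text tells. Its arguments: {"type":"object","properties":{"motion":{"type":"string"},"newtons":{"type":"number"}},"required":["motion"]}

```bash
ls; mkdir -p pics; cat > h.py <<'E'
import numpy as np, cv2
from workcell import robot
def ray(c,px):
    f=c["img"].shape[0]/2/np.tan(np.radians(c["vfov"])/2)
    d=np.array([(px[0]-c["cx"])/f,(px[1]-c["cy"])/f]); u=d.copy()
    for _ in range(20): u=d/(1+c["k1"]*(u@u))
    R=cv2.Rodrigues(np.array(c["rvec"],float))[0]; t=np.array(c["tvec"],float).ravel()
    return -R.T@t, R.T@np.array([u[0],u[1],1.])
def atz(c,px,z):
    o,d=ray(c,px); return o+d*(z-o[2])/d[2]
def atdepth(c,px):
    o,d=ray(c,px); return o+d*c["depth"][int(round(px[1])),int(round(px[0]))]
def proj(c,P):
    R=cv2.Rodrigues(np.array(c["rvec"],float))[0]; p=R@np.array(P,float)+np.array(c["tvec"],float).ravel()
    u=p[:2]/p[2]; u=u*(1+c["k1"]*(u@u)); f=c["img"].shape[0]/2/np.tan(np.radians(c["vfov"])/2)
    return u*f+[c["cx"],c["cy"]]
E
python3 - <<'E'
from h import *
H={"bridge":.081,"wheel":.075,"knob_centre":.108,"rest_nose":.036,"rest_tab":.068,"knob_arm":.108,"stop":.036,"grinder":0}
print(robot.sense(), robot.pinch_z)
for n in ["top","scene"]:
    c=robot.camera(n); cv2.imwrite(f"pics/{n}0.png",c["img"])
    for l,z in H.items():
        for r in robot.landmark_of(c,l)[:3]:
            print(n,l,round(r["confidence"],2),np.round(r["pixel"],1),np.round(atz(c,r["pixel"],z),4),np.round(atdepth(c,r["pixel"]),3))
E
```

```text
pics
{'time_s': 0.0, 'joints': array([-1.21916394,  0.52204061, -0.03632525,  1.59999475,  0.02122995,
        1.02112571, -0.11280597]), 'joint_velocities': array([-1.20000588e-03,  8.35510351e-04, -1.53948256e-03, -9.77760211e-04,
        1.32880137e-03, -1.60408066e-04, -7.70060206e-05]), 'joint_torque': array([-1.20758928e-04, -9.27100396e+01,  1.98000446e+00, -3.69920218e+01,
        1.78606447e-02,  8.35432496e-03, -3.20570621e-05]), 'tcp_pos': array([0.25579826, 0.56988002, 0.23071395]), 'tcp_rot': array([ 0.69138818,  0.14762244,  0.69148513, -0.14845308]), 'contact_force': array([ 0.49429813,  0.29232488, -0.05049593]), 'wrist_torque': array([ 0.02042971,  0.0333749 , -0.02567778]), 'grip_width': 0.08520991655370933} 0.0187
top bridge 0.92 [278.7 248.3] [ 0.5243 -0.0038  0.081 ] [ 0.52  -0.008  0.118]
top bridge 0.16 [480.5 238.7] [ 0.5359 -0.4099  0.081 ] [ 0.546 -0.435 -0.   ]
top wheel 0.7 [298.7 158. ] [ 0.7131 -0.0457  0.075 ] [ 0.734 -0.041  0.006]
top wheel 0.65 [229.5 254. ] [0.5151 0.0975 0.075 ] [0.515 0.096 0.081]
top wheel 0.55 [278.3 248.9] [ 0.5237 -0.0023  0.0
[... 1317 characters left out ...]
[228.8 227.2] [ 0.399  -0.3397  0.036 ] [ 0.35  -0.348  0.003]
scene rest_nose 0.57 [415.9 228.3] [0.4198 0.141  0.036 ] [0.529 0.115 0.11 ]
scene rest_tab 0.72 [456.4 181.7] [0.2363 0.2849 0.068 ] [ 0.115  0.322 -0.001]
scene rest_tab 0.66 [311.9 241.2] [ 0.5139 -0.1279  0.068 ] [ 0.529 -0.128  0.078]
scene rest_tab 0.55 [172.9 195.3] [ 0.2868 -0.4984  0.068 ] [ 0.247 -0.509  0.045]
scene knob_arm 0.74 [353.4 240.1] [ 0.5694 -0.0345  0.108 ] [ 0.564 -0.034  0.104]
scene stop 0.87 [401.  256.1] [0.5376 0.0848 0.036 ] [0.527 0.087 0.028]
scene grinder 0.75 [362.9 239.9] [0.416 0.006 0.   ] [ 0.536 -0.009  0.085]
scene grinder 0.73 [360.4 266. ] [ 0.5265 -0.0104  0.    ] [ 0.568 -0.015  0.032]
```

View pics/top0.png

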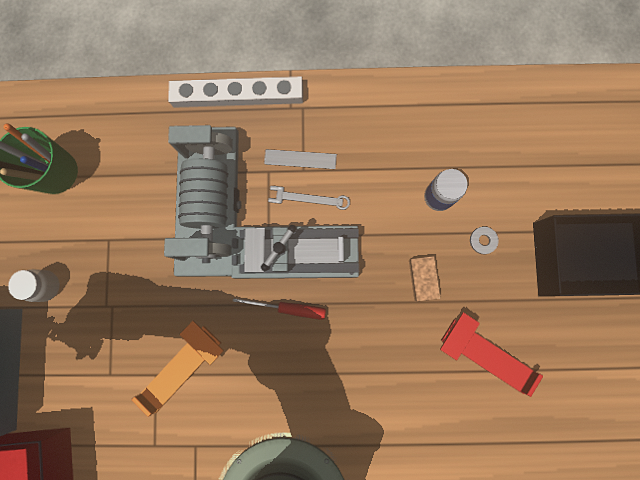

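View pics/scene0.png

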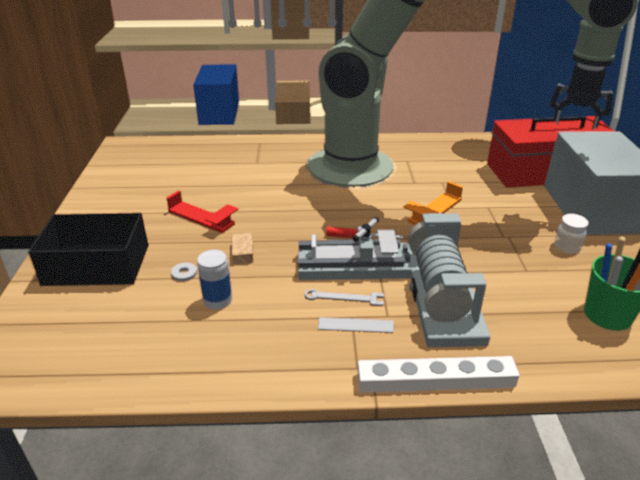

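The top view (pixels) shows the grey grinder with its rest around (235–360, 225–277). The T-bar runs from (266,267) to (291,232). The look-alikes are the orange rest at (180,370) and the red one at (490,355). I choose the grey one in the grinder bed.

```bash
cat >> h.py <<'E'
def cloud(c):
    h,w=c["depth"].shape; f=h/2/np.tan(np.radians(c["vfov"])/2)
    K=np.array([[f,0,c["cx"]],[0,f,c["cy"]],[0,0,1]])
    g=np.stack(np.meshgrid(np.arange(w),np.arange(h)),-1).reshape(-1,1,2).astype(np.float64)
    u=cv2.undistortPoints(g,K,np.array([c["k1"],0,0,0,0.])).reshape(h,w,2)
    P=np.dstack([u,np.ones((h,w))])*c["depth"][...,None]
    R=cv2.Rodrigues(np.array(c["rvec"],float))[0]
    Q=(P-np.array(c["tvec"],float).ravel())@R; Q[c["depth"]==0]=np.nan; return Q
def box(Q,z0,z1,ctr=(.52,-.02),hx=.075,hy=.15):
    return Q[(Q[...,2]>z0)&(Q[...,2]<z1)&(abs(Q[...,0]-ctr[0])<hx)&(abs(Q[...,1]-ctr[1])<hy)]
E
python3 - <<'E'
from h import *
for n in ["top","scene"]:
    c=robot.camera(n); Q=cloud(c)
    cv2.imwrite(f"pics/{n}1.png",cv2.resize(c["img"][205:295,220:380],None,fx=5,fy=5,interpolation=cv2.INTER_CUBIC) if n=="top" else cv2.resize(c["img"][205:290,290:430],None,fx=5,fy=5,interpolation=cv2.INTER_CUBIC))
    for nm,a,b,k in [("Tbar",.098,.125,dict(ctr=(.52,-.005),hx=.07,hy=.07)),("tab",.07,.081,dict(ctr=(.525,-.13),hx=.05,hy=.03)),("table",.068,.0765,dict(ctr=(.525,.055),hx=.06,hy=.04)),("bridge",.0775,.085,dict(ctr=(.525,-.005),hx=.06,hy=.03)),("rails",.042,.05,dict(ctr=(.525,-.11),hx=.06,hy=.06)),("bed",.026,.034,dict(ctr=(.525,-.03),hx=.07,hy=.15))]:
        p=box(Q,a,b,**k)
        if len(p)<8: print(n,nm,len(p)); continue
        m=cv2.minAreaRect((p[:,:2]*1000).astype(np.float32))
        print(n,nm,len(p),np.round(p.mean(0),4),"rect",np.round(m[0],1),np.round(m[1],1),round(m[2],1),"min",np.round(p.min(0),3),"max",np.round(p.max(0),3))
E
```

```text
top Tbar 391 [ 0.5224 -0.0076  0.1145] rect [522.7  -7.2] [ 21.  106.2] 50.5 min [ 0.479 -0.042  0.1  ] max [0.567 0.028 0.122]
top tab 109 [ 0.5206 -0.1296  0.078 ] rect [ 521.1 -129.6] [ 8.2 48.9] 88.9 min [ 0.497 -0.134  0.07 ] max [ 0.546 -0.125  0.081]
top table 734 [0.524  0.0473 0.0743] rect [523.9  46.7] [40.1 88.9] 89.9 min [0.479 0.027 0.069] max [0.568 0.067 0.076]
top bridge 229 [ 0.5202 -0.0069  0.0819] rect [523.   -6.4] [29. 89.] 89.7 min [ 0.479 -0.021  0.078] max [0.568 0.008 0.085]
top rails 1513 [ 0.5223 -0.0999  0.0455] rect [ 521.8 -108.1] [115.4  90.8] 89.0 min [ 0.477 -0.166  0.042] max [ 0.568 -0.05   0.05 ]
top bed 1918 [ 0.5176 -0.0093  0.0306] rect [529.2 -22.8] [287.4 124.2] 88.5 min [ 0.467 -0.167  0.026] max [0.595 0.12  0.034]
scene Tbar 223 [ 0.5308 -0.0043  0.1114] rect [526.6  -3.6] [ 22.  105.4] 58.9 min [ 0.485 -0.037  0.098] max [0.57  0.031 0.121]
scene tab 63 [ 0.5294 -0.1258  0.0768] rect [ 525.6 -125.5] [ 9.5 56.1] 89.0 min [ 0.497 -0.131  0.07 ] max [ 0.554 -0.12   0.081]
scene table 383 [0.5287 0.0498 0.0733] rect [524.4  50.4] [40.4 98.4] 89.4 min [0.475 0.03  0.068] max [0.574 0.071 0.076]
scene bridge 129 [ 0.5436 -0.0035  0.0818] rect [526.5  -3. ] [28.9 89.7] 88.7 min [ 0.481 -0.018  0.078] max [0.571 0.012 0.085]
scene rails 647 [ 0.5287 -0.1016  0.0451] rect [ 524.7 -106.1] [100.8 111.3] 0.3 min [ 0.474 -0.162  0.042] max [ 0.575 -0.05   0.05 ]
scene bed 948 [ 0.5565 -0.0105  0.0299] rect [534.5 -21.1] [120.3 281.8] 0.1 min [ 0.474 -0.162  0.026] max [0.594 0.12  0.034]
```

View pics/top1.png

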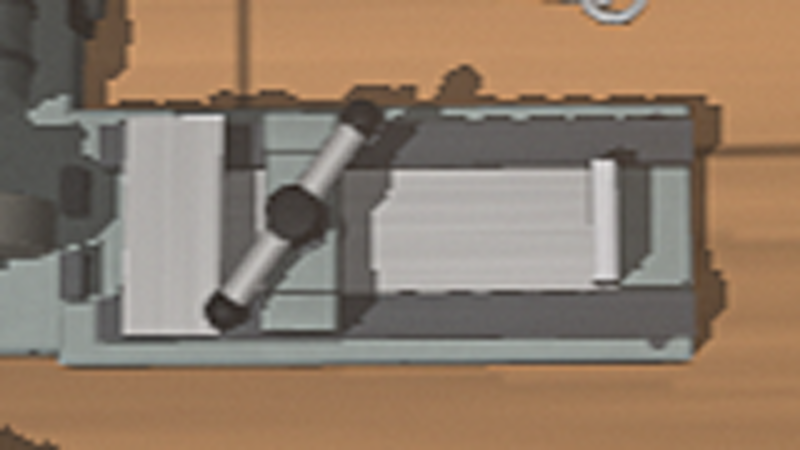

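Measured grinder origin is about (0.525, -0.005) with yaw near 0. The T-bar points at about -39° and the rest is about 24 mm short of the stop. I plan to turn the knob with both fingers as a loose couple, without gripping it. First I move above it.

Call:
step_arm(
  motion="1.6 -3.4 0 0 0 -0.046 0.6; 1.6 -3.4 0 0 0 -0.046 0.6; 1.6 -3.4 0 0 0 -0.046 0.6; 1.6 -3.4 0 0 0 -0.046 0.6; 1.6 -3.4 0 0 0 -0.046 0.6",
  newtons=20,
)

```text
time_s: 1.42
tcp_pos: [0.3363, 0.3985, 0.2314]
tcp_rot: [0.67, 0.227, 0.67, -0.227]
contact_force: [0.9, -0.0, 0.3]
grip_width: 0.0513
```

Call:
step_arm(
  motion="1.6 -3.4 0 0 0 -0.046 0.6; 1.6 -3.4 0 0 0 -0.046 0.6; 1.6 -3.4 0 0 0 -0.046 0.6; 1.6 -3.4 0 0 0 -0.046 0.6; 1.6 -3.4 0 0 0 -0.046 0.6",
)

```text
time_s: 1.83
tcp_pos: [0.4164, 0.2285, 0.2316]
tcp_rot: [0.639, 0.303, 0.639, -0.302]
contact_force: [0.8, 1.2, -0.2]
grip_width: 0.0511
```

Call:
step_arm(
  motion="1.6 -3.4 0 0 0 -0.046 0.6; 1.6 -3.4 0 0 0 -0.046 0.6; 1.6 -3.4 0 0 0 -0.046 0.6; 1.6 -3.4 0 0 0 -0.046 0.6; 0 0 0 0 0 0 0.6",
)

```text
time_s: 2.25
tcp_pos: [0.4821, 0.0877, 0.2317]
tcp_rot: [0.608, 0.362, 0.606, -0.363]
contact_force: [-0.4, -1.0, -0.1]
grip_width: 0.0513
```

Call:
step_arm(
  motion="1.43 -3.1 0 0 0 -0.043 0.6; 1.43 -3.1 0 0 0 -0.043 0.6; 1.43 -3.1 0 0 0 -0.043 0.6; 0 0 0 0 0 0 0.6; 0 0 0 0 0 0 0.6",
)

```text
time_s: 2.67
tcp_pos: [0.5231, -0.0005, 0.2312]
tcp_rot: [0.584, 0.399, 0.584, -0.399]
contact_force: [0.2, 0.9, 0.1]
grip_width: 0.0513
```

```bash
python3 - <<'E'
from h import *
s=robot.sense(); print(s["tcp_pos"],s["joints"])
c=robot.camera("wrist"); Q=cloud(c)
cv2.imwrite("pics/w2.png",c["img"])
for l,z in {"bridge":.081,"knob_centre":.108,"knob_arm":.108,"rest_tab":.068,"stop":.036}.items():
    for r in robot.landmark_of(c,l)[:2]:
        print(l,round(r["confidence"],2),np.round(r["pixel"],1),np.round(atz(c,r["pixel"],z),4))
p=box(Q,.101,.125,ctr=(.5245,-.005),hx=.06,hy=.06); m=cv2.minAreaRect((p[:,:2]*1000).astype(np.float32)); print(len(p),m,p.mean(0))
p=box(Q,.0785,.084,ctr=(.5245,-.005),hx=.06,hy=.03); m=cv2.minAreaRect((p[:,:2]*1000).astype(np.float32)); print(len(p),m)
E
```

```text
[ 5.23143235e-01 -4.90866781e-04  2.31233970e-01] [-0.35746044  0.37489695  0.32012992  1.88009234 -0.14587617  0.90915849
  0.40462857]
bridge 0.94 [316.2 222.9] [ 0.5264 -0.0054  0.081 ]
bridge 0.47 [315.4 204.6] [0.52   0.0092 0.081 ]
knob_centre 0.95 [312.5 234.1] [ 0.5242 -0.0077  0.108 ]
knob_arm 0.93 [344.6 280.1] [ 0.5629 -0.035   0.108 ]
rest_tab 0.66 [267.7 334.2] [ 0.5249 -0.1337  0.068 ]
rest_tab 0.63 [211.8 152.1] [0.4236 0.0168 0.068 ]
stop 0.73 [355.6 113.8] [0.5271 0.0902 0.036 ]
2391 ((524.6261596679688, -5.105743408203125), (21.374710083007812, 106.21041870117188), 50.58392333984375) [ 0.52264253 -0.0027672   0.11488962]
1112 ((532.7138671875, -5.376845359802246), (29.91347885131836, 71.65402221679688), 89.95082092285156)
```

View pics/w2.png

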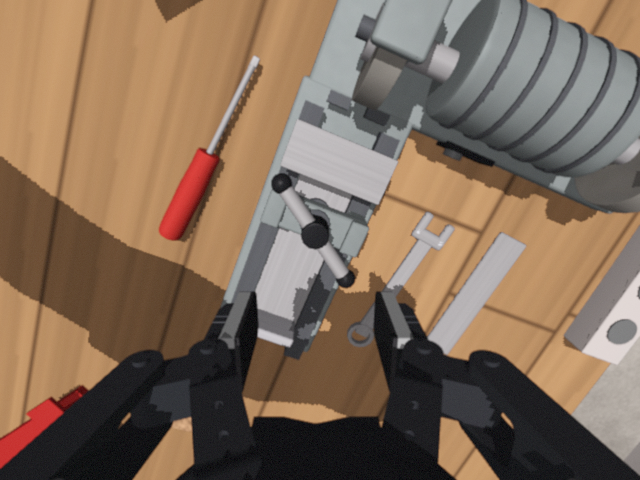

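The T-bar hub is at pixel (316,232) and its ball ends at (282,183) and (346,279), so the bar centre is at (0.5245, -0.005) and -39°. Next I descend straddling it.

Call:
step_arm(
  motion="0.14 -0.46 -2 0 0 0 0.6; 0 0 -2 0 0 0 0.6; 0 0 -2 0 0 0 0.6; 0 0 -2 0 0 0 0.6; 0 0 -1.5 0 0 0 0.6",
)

```text
time_s: 3.38
tcp_pos: [0.5237, -0.0028, 0.135]
tcp_rot: [0.585, 0.397, 0.585, -0.398]
contact_force: [0.9, -0.6, -0.4]
grip_width: 0.0509
```

Call:
step_arm(
  motion="0 0 -1.4 0 0 0 0.6; 0 0 -1.2 0 0 0 0.6; 0 0 -1.2 0 0 0 0.6; 0 0 -1.0 0 0 0 0.6; 0 0 0 0 0 0 0.6",
)

```text
time_s: 3.8
tcp_pos: [0.5233, -0.0029, 0.0868]
tcp_rot: [0.584, 0.397, 0.585, -0.398]
contact_force: [-0.5, -0.0, -0.4]
grip_width: 0.0512
```

```bash
python3 - <<'E'
from h import *
s=robot.sense(); print(s["tcp_pos"],s["joints"],s["contact_force"],s["wrist_torque"])
c=robot.camera("wrist"); cv2.imwrite("pics/w3.png",c["img"])
E
```

```text
[ 0.52334332 -0.00292944  0.08677591] [-0.28203052  0.59149132  0.23785702  1.9896478  -0.23882302  0.58908501
  0.49350001] [-0.45038937 -0.00912006 -0.39676156] [-0.02799271  0.01409537 -0.00133933]
```

View pics/w3.png

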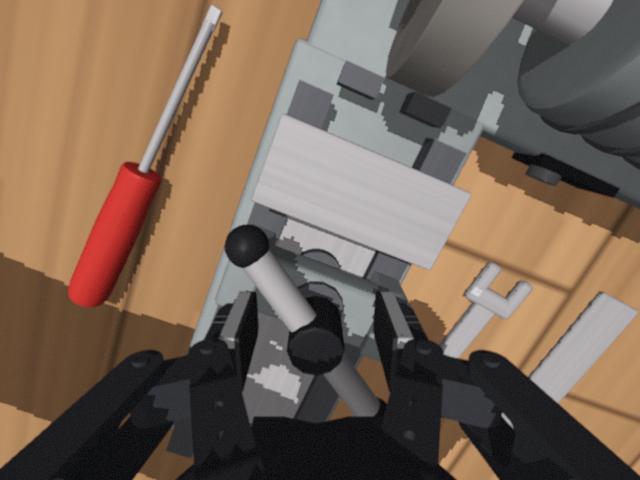

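The hub sits between the fingers at (316,340). I start turning clockwise.

Call:
step_arm(
  motion="0.12 -0.2 0 0 0 -0.08 0.6; 0 0 0 0 0 -0.08 0.6; 0 0 0 0 0 -0.08 0.6; 0 0 0 0 0 -0.08 0.6; 0 0 0 0 0 -0.08 0.6",
)

```text
time_s: 4.27
tcp_pos: [0.5258, -0.0052, 0.0892]
tcp_rot: [0.493, 0.507, 0.493, -0.507]
contact_force: [-1.2, -1.8, 0.1]
grip_width: 0.0509
```

Call:
step_arm(
  motion="0 0 0 0 0 -0.06 0.6; 0 0 0 0 0 -0.06 0.6; 0 0 0 0 0 -0.06 0.6; 0 0 0 0 0 -0.06 0.6; 0 0 0 0 0 -0.06 0.6",
)

```text
time_s: 4.68
tcp_pos: [0.5255, -0.0057, 0.0892]
tcp_rot: [0.412, 0.575, 0.412, -0.575]
contact_force: [-2.2, -2.7, 2.4]
grip_width: 0.0512
```

```bash
cat >> h.py <<'E'
def st(view="top",zr=(.101,.13)):
    from scipy.spatial.transform import Rotation as R
    s=robot.sense(); q=s["tcp_rot"]; y=R.from_quat([q[1],q[2],q[3],q[0]]).as_matrix()[:,1]
    print("t",round(s["time_s"],2),"tcp",np.round(s["tcp_pos"],4),"jaw",round(np.degrees(np.arctan2(y[1],y[0])),1),"F",np.round(s["contact_force"],1),"T",np.round(s["wrist_torque"],2),"j",np.round(s["joints"],2),"w",round(s["grip_width"],4))
    for v in view.split():
        c=robot.camera(v)
        for l,z in {"knob_centre":.11,"knob_arm":.11,"rest_tab":.068}.items():
            print(v,l,[(round(r["confidence"],2),np.round(atz(c,r["pixel"],z)[:2],4)) for r in robot.landmark_of(c,l)[:2]])
    return c
E
python3 -c "
from h import *
st('wrist')"
```

```text
t 4.68 tcp [ 0.5255 -0.0057  0.0892] jaw -18.7 F [-2.2 -2.7  2.4] T [-0.69  0.58  0.09] j [-0.41  0.62  0.43  1.99 -0.43  0.62 -0.02] w 0.0512
wrist knob_centre [(0.97, array([ 0.5248, -0.0057]))]
wrist knob_arm []
wrist rest_tab []
```

Call:
step_arm(
  motion="0 0 0 0 0 -0.08 0.6; 0 0 0 0 0 -0.08 0.6; 0 0 0 0 0 -0.08 0.6; 0 0 0 0 0 -0.08 0.6; 0 0 0 0 0 -0.08 0.6",
)

```text
time_s: 5.3
tcp_pos: [0.5251, -0.0053, 0.0885]
tcp_rot: [-0.29, -0.645, -0.29, 0.645]
contact_force: [-4.1, -1.6, 2.5]
grip_width: 0.0516
```

Call:
step_arm(
  motion="0 0 0 0 0 -0.08 0.6; 0 0 0 0 0 -0.08 0.6; 0 0 0 0 0 -0.08 0.6; 0 0 0 0 0 -0.08 0.6; 0 0 0 0 0 -0.08 0.6",
)

```text
time_s: 5.72
tcp_pos: [0.5251, -0.0049, 0.0885]
tcp_rot: [-0.156, -0.69, -0.157, 0.69]
contact_force: [-4.2, -0.3, 2.4]
grip_width: 0.0511
```

```bash
python3 -c "
from h import *
c=st('scene wrist');cv2.imwrite('pics/w4.png',c['img'])"
```

```text
t 5.72 tcp [ 0.5251 -0.0049  0.0885] jaw -64.5 F [-4.2 -0.3  2.4] T [0.03 0.82 0.1 ] j [-0.56  0.68  0.65  2.   -0.66  0.68 -0.61] w 0.0511
scene knob_centre [(0.47, array([5.263e-01, 5.000e-04])), (0.33, array([ 0.5178, -0.056 ]))]
scene knob_arm [(0.76, array([ 0.5187, -0.053 ]))]
scene rest_tab [(0.92, array([ 0.5083, -0.1331])), (0.7, array([ 0.2824, -0.5032]))]
wrist knob_centre [(0.64, array([ 0.5229, -0.0061]))]
wrist knob_arm [(0.55, array([0.5521, 0.0672])), (0.55, array([ 0.6223, -0.0204]))]
wrist rest_tab [(0.68, array([ 0.526 , -0.1319]))]
```

View pics/w4.png

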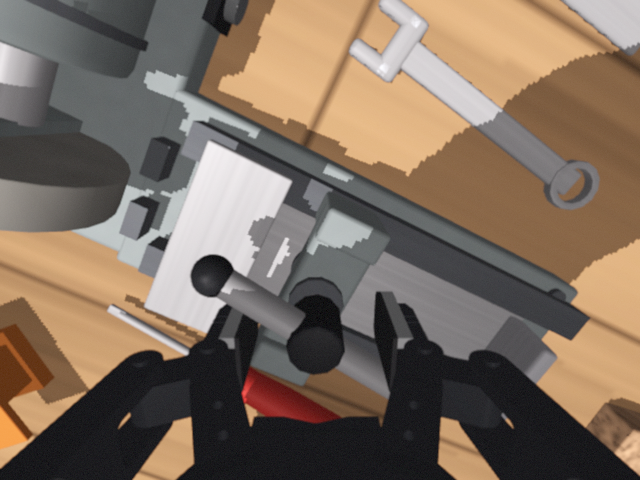

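The T-bar has followed by about 1.0 rad; its near ball is at (212,275) and the far side rests on the finger. The rest tab hasn't moved. I continue to about 1.9 rad.

Call:
step_arm(
  motion="0 0 0 0 0 -0.09 0.6; 0 0 0 0 0 -0.09 0.6; 0 0 0 0 0 -0.09 0.6; 0 0 0 0 0 -0.09 0.6; 0 0 0 0 0 -0.09 0.6",
)

```text
time_s: 6.53
tcp_pos: [0.5254, -0.0052, 0.0884]
tcp_rot: [0.002, -0.707, 0.002, 0.707]
contact_force: [-3.9, 3.1, 3.0]
grip_width: 0.0515
```

Call:
step_arm(
  motion="0 0 0 0 0 -0.09 0.6; 0 0 0 0 0 -0.09 0.6; 0 0 0 0 0 -0.09 0.6; 0 0 0 0 0 -0.09 0.6; 0 0 0 0 0 -0.09 0.6",
)

```text
time_s: 6.95
tcp_pos: [0.5257, -0.0052, 0.0884]
tcp_rot: [-0.16, 0.689, -0.16, -0.689]
contact_force: [-1.8, 2.0, 2.5]
grip_width: 0.0513
```

```bash
python3 -c "
from h import *
c=st('scene wrist top');cv2.imwrite('pics/w5.png',c['img'])"
```

```text
t 6.95 tcp [ 0.5257 -0.0052  0.0884] jaw -116.1 F [-1.8  2.   2.5] T [0.49 0.29 0.14] j [-0.69  0.79  0.88  2.   -0.88  0.78 -1.3 ] w 0.0513
scene knob_centre [(0.59, array([0.5305, 0.0124])), (0.19, array([ 0.6847, -0.3993]))]
scene knob_arm [(0.66, array([ 0.462 , -0.0277]))]
scene rest_tab [(0.94, array([0.2526, 0.2765])), (0.84, array([ 0.2826, -0.497 ]))]
wrist knob_centre [(0.75, array([ 0.522 , -0.0032]))]
wrist knob_arm [(0.57, array([ 0.5531, -0.0366]))]
wrist rest_tab [(0.57, array([ 0.5237, -0.1337]))]
top knob_centre []
top knob_arm [(0.65, array([ 0.4784, -0.0236]))]
top rest_tab [(0.91, array([ 0.2457, -0.5032])), (0.89, array([0.2162, 0.2775]))]
```

Call:
step_arm(
  motion="0 0 0 0 0 0.1 0.6; 0 0 1 0 0 0.1 0.6; 0 0 2.5 0 0 0.1 0.6; 0 0 2.5 0 0 0.12 0.6; 0 0 2 0 0 0.12 0.6",
)

```text
time_s: 7.97
tcp_pos: [0.5255, -0.0061, 0.1697]
tcp_rot: [0.033, 0.707, 0.032, -0.706]
contact_force: [-0.0, -0.0, -0.0]
grip_width: 0.0513
```

Call:
step_arm(
  motion="0 -2 0 0 0 0.12 0.2; 0 -3.3 0 0 0 0.12 0; 0 -3.3 0 0 0 0.12 0; 0 -3.3 0 0 0 0.12 0; 0 -3.3 0 0 0 0.12 0",
)

```text
time_s: 8.38
tcp_pos: [0.5252, -0.1591, 0.1684]
tcp_rot: [0.24, 0.665, 0.24, -0.665]
contact_force: [1.1, 0.2, 0.6]
grip_width: -0.0002
```

Call:
step_arm(
  motion="0 -2 0 0 0 0.12 0; 0 0 0 0 0 0.12 0; 0 0 0 0 0 0.12 0; 0 0 0 0 0 0.12 0; 0 0 0 0 0 0.12 0",
)

```text
time_s: 8.8
tcp_pos: [0.5253, -0.178, 0.1683]
tcp_rot: [-0.426, -0.565, -0.426, 0.565]
contact_force: [1.1, -0.1, 0.0]
grip_width: 0.0001
```

```bash
python3 -c "
from h import *
c=st('top wrist');cv2.imwrite('pics/w6.png',c['img'])
for v in ('top','scene'):
  c=robot.camera(v);Q=cloud(c)
  for nm,a,b,k in [('Tbar',.103,.13,dict(ctr=(.5245,-.005),hx=.07,hy=.07)),('tab',.073,.081,dict(ctr=(.5245,-.13),hx=.04,hy=.03))]:
    p=box(Q,a,b,**k)
    if len(p)>5: print(v,nm,len(p),p.min(0),p.max(0),cv2.minAreaRect((p[:,:2]*1000).astype(np.float32)))"
```

```text
t 8.8 tcp [ 0.5253 -0.178   0.1683] jaw -16.0 F [ 1.1 -0.1  0. ] T [-0.01  0.01 -0.02] j [-0.14  0.54  0.51  1.87 -0.35  0.82  0.27] w 0.0001
top knob_centre [(0.75, array([ 0.5175, -0.0037]))]
top knob_arm [(0.69, array([ 0.482 , -0.0322]))]
top rest_tab [(0.79, array([ 0.2439, -0.5039])), (0.74, array([0.2162, 0.2745]))]
wrist knob_centre []
wrist knob_arm [(0.97, array([ 0.4832, -0.0257])), (0.17, array([ 0.4577, -0.0321]))]
wrist rest_tab [(0.85, array([ 0.5245, -0.1309]))]
top Tbar 324 [ 0.48791591 -0.02777313  0.10402877] [0.57075621 0.02281402 0.12800353] ((529.8970947265625, -2.5497055053710938), (89.58428955078125, 20.431297302246094), 32.62621307373047)
scene Tbar 235 [ 0.47846467 -0.03180964  0.1032394 ] [0.57479095 0.02630579 0.12576511] ((526.5919189453125, -3.8274078369140625), (108.09712982177734, 22.384599685668945), 25.385683059692383)
scene tab 58 [ 0.49609258 -0.13057786  0.07332146] [ 0.54714028 -0.12049321  0.08088958] ((521.6387939453125, -125.38655090332031), (9.509866714477539, 50.931800842285156), 88.98431396484375)
```

The knob has turned about 1.96 rad and the tab's outer face is at y≈-0.132. Next I go down behind the tab.

Call:
step_arm(
  motion="0 0 -3 0 0 0.1 0; 0 0 -3 0 0 0.1 0; 0 0 -2.5 0 0 0.08 0; 0 0 -1.5 0 0 0 0; 0 0 -1 0 0 0 0",
)

```text
time_s: 9.72
tcp_pos: [0.5246, -0.1773, 0.0565]
tcp_rot: [-0.498, -0.501, -0.499, 0.502]
contact_force: [0.1, -1.0, 0.2]
grip_width: -0.0001
```

Call:
step_arm(
  motion="0 0 0 0 0 0 0; 0 0.6 0 0 0 0 0; 0 0.6 0 0 0 0 0; 0 0.6 0 0 0 0 0; 0 0.6 0 0 0 0 0",
)

```text
time_s: 10.13
tcp_pos: [0.5259, -0.1524, 0.0591]
tcp_rot: [0.499, 0.501, 0.499, -0.501]
contact_force: [-0.2, 1.0, 0.7]
grip_width: -0.0002
```

Call:
step_arm(
  motion="0 0.3 0 0 0 0 0; 0 0.3 0 0 0 0 0; 0 0.3 0 0 0 0 0; 0 0.3 0 0 0 0 0; 0 0 0 0 0 0 0",
)

```text
time_s: 10.55
tcp_pos: [0.5255, -0.1413, 0.0584]
tcp_rot: [-0.499, -0.501, -0.499, 0.501]
contact_force: [-0.1, -0.1, 0.6]
grip_width: -0.0001
```

```bash
python3 -c "
from h import *
c=st('wrist')"
```

```text
t 10.55 tcp [ 0.5255 -0.1413  0.0584] jaw -0.2 F [-0.1 -0.1  0.6] T [-0.02 -0.    0.01] j [-0.09  0.68  0.34  1.95 -0.39  0.57  0.51] w -0.0001
wrist knob_centre []
wrist knob_arm []
wrist rest_tab [(0.56, array([ 0.5235, -0.1298]))]
```

Call:
step_arm(
  motion="0 0.2 0 0 0 0 0; 0 0.2 0 0 0 0 0; 0 0.2 0 0 0 0 0; 0 0.2 0 0 0 0 0; 0 0.2 0 0 0 0 0",
)

```text
time_s: 11.17
tcp_pos: [0.5254, -0.1312, 0.0582]
tcp_rot: [-0.499, -0.501, -0.499, 0.501]
contact_force: [0.3, -4.7, -1.9]
grip_width: -0.0002
```

Call:
step_arm(
  motion="0 0.15 0 0 0 0 0; 0 0.15 0 0 0 0 0; 0 0.15 0 0 0 0 0; 0 0.15 0 0 0 0 0; 0 0 0 0 0 0 0",
)

```text
time_s: 11.58
tcp_pos: [0.5254, -0.1249, 0.0583]
tcp_rot: [0.499, 0.501, 0.499, -0.501]
contact_force: [0.5, -1.1, -0.8]
grip_width: -0.0003
```

Call:
step_arm(
  motion="0 0.1 0 0 0 0 0; 0 0 0 0 0 0 0; 0 0.1 0 0 0 0 0; 0 0 0 0 0 0 0; 0 0 0 0 0 0 0",
)

```text
time_s: 12.0
tcp_pos: [0.5254, -0.1233, 0.0583]
tcp_rot: [0.499, 0.501, 0.499, -0.501]
contact_force: [0.7, -2.1, -0.5]
grip_width: 0.0001
```

```bash
python3 -c "
from h import *
st('wrist')
for v in ('top','scene'):
  c=robot.camera(v)
  for l in ('rest_nose','stop'): print(v,l,[(round(r['confidence'],2),np.round(atz(c,r['pixel'],.036)[:2],4)) for r in robot.landmark_of(c,l)[:2]])
  p=box(cloud(c),.0705,.0765,ctr=(.525,.07),hx=.04,hy=.04)
  if len(p)>5: print(v,'table',len(p),p.min(0),p.max(0))
"
```

```text
t 12.0 tcp [ 0.5254 -0.1233  0.0583] jaw -0.2 F [ 0.7 -2.1 -0.5] T [-0.5   0.02 -0.05] j [-0.12  0.68  0.34  1.96 -0.4   0.57  0.48] w 0.0001
wrist knob_centre []
wrist knob_arm [(0.97, array([ 0.4824, -0.0274]))]
wrist rest_tab [(0.95, array([ 0.5235, -0.1114]))]
top rest_nose [(0.78, array([ 0.3565, -0.3444]))]
top stop [(0.79, array([0.5207, 0.1002])), (0.23, array([ 0.7292, -0.0497]))]
top table 593 [0.48629926 0.04716019 0.07054806] [0.56435474 0.09688824 0.07649982]
scene rest_nose [(0.93, array([ 0.3944, -0.3386])), (0.88, array([0.3985, 0.1445]))]
scene stop [(0.88, array([0.5304, 0.0869])), (0.29, array([ 0.7734, -0.0479]))]
scene table 329 [0.48523626 0.05048721 0.07060247] [0.56487501 0.1095074  0.07646239]
```

Call:
step_arm(
  motion="0 0.1 0 0 0 0 0; 0 0 0 0 0 0 0; 0 0.1 0 0 0 0 0; 0 0 0 0 0 0 0; 0 0 0 0 0 0 0",
)

```text
time_s: 12.92
tcp_pos: [0.5254, -0.1214, 0.0583]
tcp_rot: [0.499, 0.501, 0.499, -0.501]
contact_force: [0.3, -3.6, 1.1]
grip_width: 0.0002
```

Call:
step_arm(
  motion="0 0.1 0 0 0 0 0; 0 0 0 0 0 0 0; 0 0 0 0 0 0 0; 0 0 0 0 0 0 0; 0 0 0 0 0 0 0",
)

```text
time_s: 13.33
tcp_pos: [0.5254, -0.1205, 0.0583]
tcp_rot: [-0.499, -0.501, -0.499, 0.501]
contact_force: [-0.3, -5.0, -0.8]
grip_width: -0.0003
```

Call:
step_arm(
  motion="0 0.1 0 0 0 0 0; 0 0 0 0 0 0 0; 0 0 0 0 0 0 0; 0 0 0 0 0 0 0; 0 0 0 0 0 0 0",
)

```text
time_s: 13.75
tcp_pos: [0.5253, -0.1204, 0.0584]
tcp_rot: [-0.499, -0.501, -0.498, 0.501]
contact_force: [-1.3, -8.9, -0.4]
grip_width: 0.0
```

Call:
step_arm(
  motion="0 0.08 0 0 0 0 0; 0 0 0 0 0 0 0; 0 0 0 0 0 0 0; 0 0 0 0 0 0 0; 0 0 0 0 0 0 0",
)

```text
time_s: 14.17
tcp_pos: [0.5252, -0.1204, 0.0584]
tcp_rot: [-0.499, -0.501, -0.498, 0.502]
contact_force: [-1.0, -15.3, -1.0]
grip_width: -0.0003
```

The force climbs to 15 N with no motion and the TCP is at -0.1204 (expected -0.120), so the rest is home. I back off and go to the knob.

Call:
step_arm(
  motion="0 -0.5 0 0 0 0 0; 0 -1.5 0 0 0 0 0; 0 0 3 0 0 -0.1 0; 0 0 4 0 0 -0.1 0; 0 0 4 0 0 -0.1 0",
)

```text
time_s: 14.58
tcp_pos: [0.5245, -0.1382, 0.1691]
tcp_rot: [-0.416, -0.571, -0.418, 0.571]
contact_force: [1.1, 0.7, 1.5]
grip_width: -0.0
```

Call:
step_arm(
  motion="0 3.3 0 0 0 -0.1 0.3; 0 3.3 0 0 0 -0.1 0.6; 0 3.3 0 0 0 0 0.6; 0 3.3 0 0 0 0 0.6; 0 0 0 0 0 0 0.6",
)

```text
time_s: 15.0
tcp_pos: [0.5252, 0.0008, 0.1678]
tcp_rot: [0.361, 0.608, 0.363, -0.607]
contact_force: [1.0, 0.6, -0.2]
grip_width: 0.0512
```

```bash
python3 -c "
from h import *
c=st('wrist');Q=cloud(c)
print([(r['confidence'],atz(c,r['pixel'],.036)) for l in ('rest_nose','stop') for r in robot.landmark_of(c,l)[:2]])
for v in ('top','scene'):
  c=robot.camera(v)
  p=box(cloud(c),.0705,.0765,ctr=(.525,.07),hx=.04,hy=.04)
  if len(p)>5: print(v,'table',len(p),p.min(0))
  p=box(cloud(c),.0735,.081,ctr=(.525,-.105),hx=.04,hy=.03)
  if len(p)>5: print(v,'tab',len(p),p.min(0),p.max(0))
"
```

```text
t 15.0 tcp [0.5252 0.0008 0.1678] jaw -28.4 F [ 1.   0.6 -0.2] T [ 0.02 -0.04  0.02] j [-0.55  0.52  0.6   1.95 -0.41  0.8  -0.21] w 0.0512
wrist knob_centre [(0.94, array([ 0.5244, -0.008 ])), (0.47, array([ 0.4825, -0.0304]))]
wrist knob_arm [(0.94, array([ 0.4821, -0.0322]))]
wrist rest_tab [(0.78, array([ 0.5257, -0.1076]))]
[(0.72, array([0.37017623, 0.1413387 , 0.036     ])), (0.75, array([0.52596445, 0.09153086, 0.036     ]))]
top tab 116 [ 0.49696195 -0.10982729  0.07405997] [ 0.54594018 -0.10097956  0.08087239]
scene table 313 [0.48524006 0.05339405 0.07050269]
scene tab 56 [ 0.5029188  -0.10712422  0.07382102] [ 0.55155656 -0.0971906   0.08090842]
```

Call:
step_arm(
  motion="0 -0.3 -2 0 0 0 0.6; 0 -0.3 -2 0 0 0 0.6; 0 0 -1.7 0 0 0 0.6; 0 0 -1.2 0 0 0 0.6; 0 0 -1 0 0 0 0.6",
)

```text
time_s: 15.82
tcp_pos: [0.5252, -0.0131, 0.0883]
tcp_rot: [-0.359, -0.609, -0.359, 0.609]
contact_force: [1.1, -0.2, -0.5]
grip_width: 0.0513
```

Call:
step_arm(
  motion="0 0 0 0 0 0.08 0.6; 0 0 0 0 0 0.08 0.6; 0 0 0 0 0 0.08 0.6; 0 0 0 0 0 0.08 0.6; 0 0 0 0 0 0.08 0.6",
)

```text
time_s: 16.23
tcp_pos: [0.5254, -0.0121, 0.0893]
tcp_rot: [0.474, 0.524, 0.475, -0.524]
contact_force: [-1.7, 3.8, -1.6]
grip_width: 0.0512
```

```bash
python3 -c "
from h import *
c=st('scene')"
```

```text
t 16.23 tcp [ 0.5254 -0.0121  0.0893] jaw -5.7 F [-1.7  3.8 -1.6] T [ 0.74  0.15 -0.11] j [-0.37  0.61  0.39  1.99 -0.4   0.61  0.18] w 0.0512
scene knob_centre [(0.69, array([0.5171, 0.0014]))]
scene knob_arm [(0.65, array([ 0.7707, -0.067 ])), (0.44, array([ 0.4888, -0.0346]))]
scene rest_tab [(0.89, array([ 0.2669, -0.5017])), (0.73, array([ 0.5203, -0.1083]))]
```

Call:
step_arm(
  motion="0 0.22 0 0 0 0.04 0.6; 0 0.22 0 0 0 0.04 0.6; 0 0.22 0 0 0 0.04 0.6; 0 0 0 0 0 0.06 0.6; 0 0 0 0 0 0.06 0.6",
)

```text
time_s: 16.85
tcp_pos: [0.5255, -0.0057, 0.0893]
tcp_rot: [0.533, 0.465, 0.533, -0.465]
contact_force: [-1.0, 2.9, -1.6]
grip_width: 0.051
```

Call:
step_arm(
  motion="0 0 0 0 0 0.08 0.6; 0 0 0 0 0 0.08 0.6; 0 0 0 0 0 0.08 0.6; 0 0 0 0 0 0.08 0.6; 0 0 0 0 0 0.08 0.6",
)

```text
time_s: 17.27
tcp_pos: [0.525, -0.0058, 0.0891]
tcp_rot: [0.614, 0.349, 0.615, -0.35]
contact_force: [-2.7, 2.9, -2.3]
grip_width: 0.051
```

Call:
step_arm(
  motion="0 0 0 0 0 0.08 0.6; 0 0 0 0 0 0.08 0.6; 0 0 0 0 0 0.08 0.6; 0 0 0 0 0 0.08 0.6; 0 0 0 0 0 0.08 0.6",
)

```text
time_s: 17.68
tcp_pos: [0.5248, -0.0062, 0.089]
tcp_rot: [0.671, 0.22, 0.672, -0.221]
contact_force: [-2.2, 1.1, -2.8]
grip_width: 0.0513
```

```bash
python3 -c "
from h import *
c=st('scene wrist');cv2.imwrite('pics/w7.png',c['img'])"
```

```text
t 17.68 tcp [ 0.5248 -0.0062  0.089 ] jaw 53.7 F [-2.2  1.1 -2.8] T [ 0.29  0.63 -0.15] j [-0.18  0.58  0.11  1.98 -0.11  0.59  0.94] w 0.0513
scene knob_centre [(0.77, array([0.5146, 0.0033]))]
scene knob_arm []
scene rest_tab [(0.95, array([ 0.2928, -0.4935])), (0.88, array([ 0.5109, -0.1066]))]
wrist knob_centre [(0.68, array([ 0.5274, -0.0061]))]
wrist knob_arm []
wrist rest_tab []
```

View pics/w7.png

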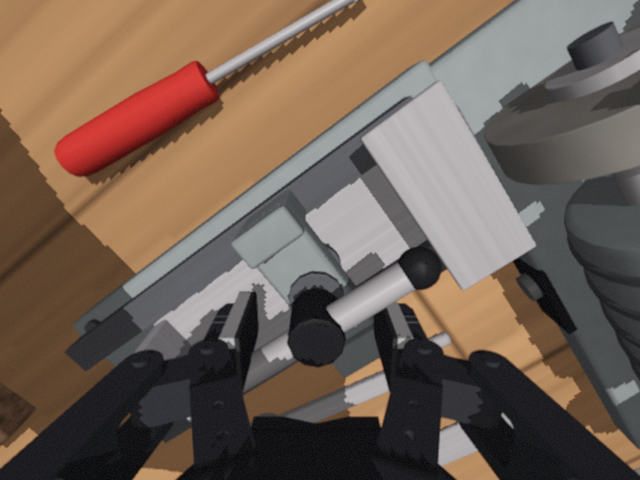

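The bar follows, with its ball at (420,268), and the rest table still sits at its home position. I continue anticlockwise.

Call:
step_arm(
  motion="0 0 0 0 0 0.08 0.6; 0 0 0 0 0 0.08 0.6; 0 0 0 0 0 0.08 0.6; 0 0 0 0 0 0.08 0.6; 0 0 0 0 0 0.08 0.6",
)

```text
time_s: 18.5
tcp_pos: [0.5252, -0.0061, 0.0892]
tcp_rot: [0.702, 0.082, 0.702, -0.082]
contact_force: [-2.9, -0.9, -3.4]
grip_width: 0.0513
```

Call:
step_arm(
  motion="0 0 0 0 0 0.06 0.6; 0 0 0 0 0 0.06 0.6; 0 0 0 0 0 0.06 0.6; 0 0 0 0 0 0.06 0.6; 0 0 0 0 0 0.06 0.6",
)

```text
time_s: 18.92
tcp_pos: [0.5254, -0.0062, 0.0892]
tcp_rot: [0.707, -0.024, 0.707, 0.023]
contact_force: [-1.7, -0.4, -1.6]
grip_width: 0.0513
```

```bash
python3 -c "
from h import *
c=st('scene')"
```

```text
t 18.92 tcp [ 0.5254 -0.0062  0.0892] jaw 93.8 F [-1.7 -0.4 -1.6] T [-0.14  0.41 -0.14] j [-0.04  0.57 -0.08  1.97  0.08  0.6   1.46] w 0.0513
scene knob_centre [(0.64, array([0.5364, 0.003 ])), (0.55, array([0.5781, 0.0929]))]
scene knob_arm [(0.69, array([ 0.7671, -0.3219])), (0.65, array([ 0.5641, -0.0421]))]
scene rest_tab [(0.77, array([0.2336, 0.2726])), (0.67, array([ 0.5021, -0.1073]))]
```

Tz is still about -0.14 N m (running friction). I use smaller steps now, reading the torque between them.

Call:
step_arm(
  motion="0 0 0 0 0 0.04 0.6; 0 0 0 0 0 0.04 0.6; 0 0 0 0 0 0.04 0.6; 0 0 0 0 0 0.04 0.6; 0 0 0 0 0 0.04 0.6",
)

```text
time_s: 19.53
tcp_pos: [0.5255, -0.0061, 0.0893]
tcp_rot: [0.701, -0.093, 0.701, 0.093]
contact_force: [-1.7, -0.9, -2.3]
grip_width: 0.0511
```

```bash
python3 -c "
from h import *
c=st('wrist')"
```

```text
t 19.53 tcp [ 0.5255 -0.0061  0.0893] jaw 105.2 F [-1.7 -0.9 -2.3] T [-0.21  0.29 -0.12] j [-0.    0.57 -0.13  1.97  0.13  0.61  1.62] w 0.0511
wrist knob_centre [(0.81, array([ 0.5257, -0.0054]))]
wrist knob_arm []
wrist rest_tab [(0.78, array([ 0.5238, -0.1111]))]
```

Call:
step_arm(
  motion="0 0 0 0 0 0.02 0.6; 0 0 0 0 0 0.02 0.6; 0 0 0 0 0 0.02 0.6; 0 0 0 0 0 0.02 0.6; 0 0 0 0 0 0.02 0.6",
)

```text
time_s: 20.15
tcp_pos: [0.5254, -0.006, 0.0893]
tcp_rot: [0.695, -0.129, 0.695, 0.129]
contact_force: [-1.1, -1.7, -3.5]
grip_width: 0.0513
```

```bash
python3 -c "
from h import *
c=st('wrist')"
```

```text
t 20.15 tcp [ 0.5254 -0.006   0.0893] jaw 111.0 F [-1.1 -1.7 -3.5] T [-0.2   0.13 -0.19] j [ 0.02  0.57 -0.16  1.97  0.15  0.61  1.69] w 0.0513
wrist knob_centre [(0.9, array([ 0.5253, -0.0056]))]
wrist knob_arm []
wrist rest_tab [(0.62, array([ 0.5232, -0.1101])), (0.4, array([ 0.4211, -0.0066]))]
```

Call:
step_arm(
  motion="0 0 0 0 0 0.02 0.6; 0 0 0 0 0 0.02 0.6; 0 0 0 0 0 0.02 0.6; 0 0 0 0 0 0 0.6; 0 0 0 0 0 0 0.6",
)

```text
time_s: 20.77
tcp_pos: [0.5254, -0.006, 0.0893]
tcp_rot: [0.691, -0.149, 0.691, 0.149]
contact_force: [-0.1, -1.0, -3.0]
grip_width: 0.0511
```

```bash
python3 -c "
from h import *
c=st('wrist')"
```

```text
t 20.77 tcp [ 0.5254 -0.006   0.0893] jaw 114.4 F [-0.1 -1.  -3. ] T [-0.16  0.04 -0.18] j [ 0.03  0.57 -0.18  1.97  0.17  0.61  1.74] w 0.0511
wrist knob_centre [(0.58, array([ 0.5253, -0.0051]))]
wrist knob_arm [(0.32, array([ 0.4924, -0.0207]))]
wrist rest_tab [(0.73, array([ 0.5224, -0.1095]))]
```

Call:
step_arm(
  motion="0 0 0 0 0 0.02 0.6; 0 0 0 0 0 0.02 0.6; 0 0 0 0 0 0.02 0.6; 0 0 0 0 0 0.02 0.6; 0 0 0 0 0 0 0.6",
)

```text
time_s: 21.38
tcp_pos: [0.5254, -0.0059, 0.0893]
tcp_rot: [0.685, -0.177, 0.684, 0.177]
contact_force: [1.1, -0.0, -4.5]
grip_width: 0.0512
```

```bash
python3 -c "
from h import *
c=st('wrist')"
```

```text
t 21.38 tcp [ 0.5254 -0.0059  0.0893] jaw 119.1 F [ 1.1 -0.  -4.5] T [-0.07 -0.04 -0.25] j [ 0.05  0.58 -0.2   1.97  0.19  0.62  1.8 ] w 0.0512
wrist knob_centre [(0.77, array([ 0.5259, -0.0059]))]
wrist knob_arm []
wrist rest_tab [(0.93, array([ 0.5231, -0.1108]))]
```

Call:
step_arm(
  motion="0 0 0 0 0 0.02 0.6; 0 0 0 0 0 0.02 0.6; 0 0 0 0 0 0.02 0.6; 0 0 0 0 0 0.02 0.6; 0 0 0 0 0 0 0.6",
)

```text
time_s: 22.0
tcp_pos: [0.5254, -0.006, 0.0893]
tcp_rot: [0.677, -0.205, 0.677, 0.205]
contact_force: [0.6, -0.4, -4.1]
grip_width: 0.051
```

```bash
python3 -c "
from h import *
c=st('wrist')"
```

```text
t 22.0 tcp [ 0.5254 -0.006   0.0893] jaw 123.6 F [ 0.6 -0.4 -4.1] T [ 0.06 -0.15 -0.32] j [ 0.06  0.58 -0.22  1.97  0.21  0.62  1.86] w 0.051
wrist knob_centre [(0.91, array([ 0.5263, -0.005 ]))]
wrist knob_arm [(0.45, array([ 0.4994, -0.026 ]))]
wrist rest_tab [(0.7, array([ 0.5238, -0.1111]))]
```

One more small step to about 0.37 N m, then I back off, rise and look.

Call:
step_arm(
  motion="0 0 0 0 0 0.02 0.6; 0 0 0 0 0 0.02 0.6; 0 0 0 0 0 0.015 0.6; 0 0 0 0 0 0 0.6; 0 0 0 0 0 0 0.6",
)

```text
time_s: 22.62
tcp_pos: [0.5254, -0.006, 0.0893]
tcp_rot: [0.671, -0.222, 0.671, 0.223]
contact_force: [1.1, 0.9, -5.1]
grip_width: 0.0513
```

```bash
python3 -c "
from h import *
c=st('wrist')"
```

```text
t 22.62 tcp [ 0.5254 -0.006   0.0893] jaw 126.7 F [ 1.1  0.9 -5.1] T [ 0.23 -0.25 -0.26] j [ 0.07  0.58 -0.24  1.97  0.22  0.62  1.91] w 0.0513
wrist knob_centre [(0.71, array([ 0.5264, -0.0054]))]
wrist knob_arm [(0.28, array([ 0.5256, -0.0052]))]
wrist rest_tab [(0.94, array([ 0.5223, -0.1107]))]
```

Call:
step_arm(
  motion="0 0 0 0 0 -0.1 0.6; 0 0 0 0 0 -0.1 0.6; 0 0 2 0 0 -0.05 0.6; 0 0 3 0 0 0 0.6; 0 0 3 0 0 0 0.6",
)

```text
time_s: 23.23
tcp_pos: [0.5248, -0.0059, 0.17]
tcp_rot: [0.693, -0.137, 0.694, 0.137]
contact_force: [0.9, -0.3, -0.6]
grip_width: 0.0514
```

Call:
step_arm(
  motion="0 0 3 0 0 0 0.6; 0 0 3 0 0 0 0.6; 0 0 2 0 0 0 0.6; 0 0 0 0 0 0 0.6; 0 0 0 0 0 0 0.6",
)

```text
time_s: 23.65
tcp_pos: [0.5258, -0.0061, 0.2503]
tcp_rot: [0.694, -0.137, 0.693, 0.137]
contact_force: [-0.3, 0.5, 0.0]
grip_width: 0.0513
```

```bash
python3 -c "
from h import *
c=st('top wrist');cv2.imwrite('pics/w8.png',c['img'])
print([(r['confidence'],atz(c,r['pixel'],.036)) for l in ('rest_nose','stop') for r in robot.landmark_of(c,l)[:2]])
for v in ('top','scene','wrist'):
  c=robot.camera(v);Q=cloud(c)
  for nm,a,b,k in [('Tbar',.1,.125,dict(ctr=(.5245,-.005),hx=.07,hy=.05)),('tab',.0735,.081,dict(ctr=(.525,-.105),hx=.04,hy=.03)),('table',.0705,.0765,dict(ctr=(.525,.07),hx=.04,hy=.04))]:
    p=box(Q,a,b,**k)
    if len(p)>5: print(v,nm,len(p),p.min(0),p.max(0),cv2.minAreaRect((p[:,:2]*1000).astype(np.float32)))"
```

```text
t 23.65 tcp [ 0.5258 -0.0061  0.2503] jaw 112.4 F [-0.3  0.5  0. ] T [-0.05  0.01 -0.02] j [ 0.06  0.35 -0.2   1.83  0.08  0.97  1.78] w 0.0513
top knob_centre [(0.39, array([ 0.5326, -0.4036]))]
top knob_arm [(0.57, array([ 0.5623, -0.0398]))]
top rest_tab [(0.71, array([ 0.2408, -0.5057])), (0.57, array([ 0.5221, -0.1154]))]
wrist knob_centre [(0.78, array([ 0.5259, -0.0067]))]
wrist knob_arm [(0.75, array([ 0.5158, -0.0082])), (0.59, array([ 0.5647, -0.0334]))]
wrist rest_tab [(0.85, array([ 0.5225, -0.1107]))]
[(0.76, array([0.35822924, 0.13703285, 0.036     ])), (0.75, array([0.41163307, 0.00116283, 0.036     ])), (0.89, array([0.52408601, 0.09064119, 0.036     ]))]
top Tbar 34 [ 0.53943744 -0.03971703  0.10800903] [ 0.56184016 -0.02542199  0.11841312] ((551.1748046875, -30.137836456298828), (7.47448205947876, 24.169221878051758), 50.92604446411133)
top tab 112 [ 0.49705133 -0.10982483  0.0743359 ] [ 0.54623278 -0.10094234  0.08083643] ((521.6414184570312, -105.33546447753906), (8.171934127807617, 49.047176361083984), 88.99555206298828)
scene Tbar 216 [ 0.48405959 -0.03713919  0
[... 384 characters left out ...]
453] [0.56470918 0.10998663 0.07634768] ((524.7874755859375, 81.7267074584961), (79.7747573852539, 56.368896484375), 0.30406510829925537)
wrist Tbar 2212 [ 0.4795347 -0.0397951  0.1000887] [0.56965162 0.02761639 0.12017659] ((524.4835815429688, -5.974025726318359), (21.39641571044922, 106.36685180664062), 58.370906829833984)
wrist tab 702 [ 0.498731   -0.11049083  0.07350937] [ 0.5489125  -0.09962556  0.08088743] ((523.7891235351562, -105.03471374511719), (10.591561317443848, 50.1607666015625), 89.19464111328125)
wrist table 3497 [0.48501642 0.05057731 0.07051048] [0.56499271 0.10963549 0.07649123] ((525.01318359375, 80.1053466796875), (59.0538444519043, 79.9767837524414), 89.97879791259766)
```

View pics/w8.png

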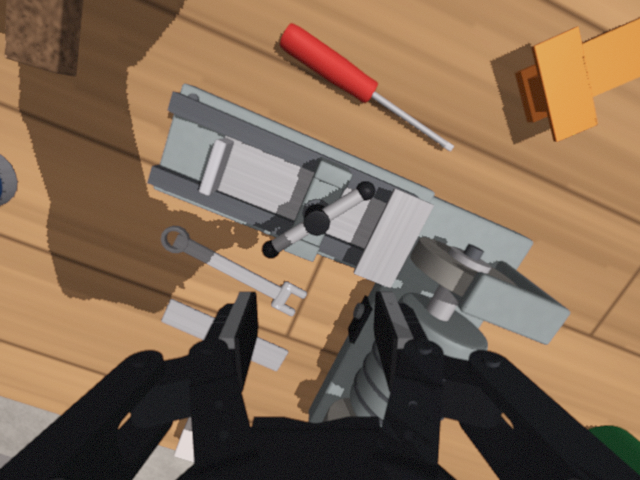

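The view shows the T-bar balls at (367,190) and (271,249), the bar back near its start angle and 2–8° further tightened. The table is up by the wheel at (395,235). The wrench, blank and screwdriver are undisturbed and the gripper is clear, so I hand in.

```bash
python3 -c "
from workcell import robot
print(robot.job_done())"
```

```text
the job is handed in; nothing more can be done
None
```

The job is handed in at about 24 s of the 58 s allowed; no verdict was reported.

**What I did:**
- **Loosening:** I turned the knob clockwise by about 1.96 rad, using both open fingers as a couple without gripping the bar. The rest tab did not move while I did this.
- **Pushing home:** I pushed the rest about 24 mm along its bed. At the stop the push force rose to 15 N with no further motion, at the position expected for home.
- **Tightening:** I turned the knob anticlockwise until the torque reached about 0.3 N m, against 0.12–0.15 N m of running friction, then lifted clear.

**Last checks:**
- The tab was in the same place before and after tightening (y about -0.110 in the top view both times).
- The wrist force was near zero after lifting clear.
- The wrench, screwdriver and blank show undisturbed in the last wrist picture. I did not check the block, can and flange at the end.

**Unsettled:**
- The final torque reading dropped to 0.26 N m after a peak of 0.32.
- The views disagree on how far past its starting angle the bar ended, between 1° and 8°. One view, with the gripper partly hiding the bar, put it slightly short of the start.
- I could not measure the clamp force itself. I infer it from the torque.

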